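# Book pigment cakes into the child-safe tub

## Robot

A 6-joint arm with a two-finger parallel gripper is mounted at the origin on the work surface. World frame = base frame: x ahead of the robot, y to its left, z up, the work surface at z = 0. Lengths are in m, angles in degrees, forces in N, time in s.
With the tool pointing down it reaches from about 0.275 to 0.725 m from the base axis. Payload 15.9 kg.
Tool frame: the origin (TCP) lies at the very end of the fingers, on their centre line; the grasp point (between the pads) lies 19 mm behind it; z points along the fingers, y is the line along which they close (so a half turn about z gives the same grasp; the last joint's range is limited). The gripper opens to 85 mm and grips with 20 to 120 N. Pads are 22 mm wide; open, the fingers measure 114 mm over their backs; the gripper's body (76 mm by 85 mm) begins 54 mm behind the grasp point. The pads swing forward as they close: fully open they stand 13 mm farther back than shut.
Start: joints at [-66.864, 12.198, -1.971, 75.831, 0, 90], TCP at [0.196, -0.46, 0.231] pointing down, gripper open.
Joint ranges: [-170.91, 170.91], [-42.67, 98.43], [-65.05, 77.54], [-120.47, 116.71], [-90, 82.35], [-180, 180]. Speed limits (degrees/s): [108.29, 108.29, 136.94, 147.25, 180, 180].

## Interface

Orientations are given as [roll, pitch, yaw] about the fixed x, y, z axes, in that order (R = Rz(yaw) Ry(pitch) Rx(roll)).
In Python, from workcell import robot, vision, order, status gives the robot as it stands. The module is installed in compiled form; this text tells all that it offers. Calls block until the motion is done:
- robot.move_pose(position, orientation): joint-space move of the TCP to a pose.
- robot.line_to(position, orientation=None, speed=0.15): straight line of the TCP; orientation=None keeps the orientation; speed is the mean speed in m/s.
- robot.movej(angles): joint-space move.
- robot.release() and robot.grab(grasp_force=None): open the fingers fully, or close them until they stop; grasp_force is the grip in N (None keeps the last).
- robot.sleep(seconds).
- robot.inverse_kinematics(position, orientation): joint angles nearest the present ones, or None.
- vision.snapshot(name): name is "side" or "top" or "wrist"; returns a dict with "frame" (384x512x3 uint8, red, green, blue), "mtx" (3x3 intrinsics, pixels), "R" (3x3) and "t" (3): a world point X has camera coordinates R X + t. Camera axes: x right, y down, z forward; pixel columns grow to the right and rows downward; lengths in m; the calibration is good to about 2 mm. The wrist camera is an equidistant fisheye: a pixel r from the principal point sees the ray r / f radians off the axis. A picture is of the moment at which its call begins. There is no depth.
A pose or a line that the arm cannot do raises robot.PlanningError and nothing moves.
- order.hand_in(): hands the job in; it is judged then, once.
Trained networks look in a picture, given as the dict that the camera call returned (one of the last four; its "shot" number tells which), for a name from the list of things; names that differ only in an ending like _2 or _b are one class to them, and where a whole thing is asked for, a point or a joint stands for the part that bears it (a point fixed in the world has none). Each returns a list of dicts, best first, with "conf" (0 to 1); they miss things now and then, are a little off and sometimes report something else, mostly with a low value. They report only what shows in the picture. A call takes as long as a camera call. They do not tell look-alikes from the thing itself.
- vision.regions_of(picture, label): "region" (384x512 bool, what is visible of it) and "position" ([row, column] in pixels, amid what is visible of it).
Readings, each from a call of its own:
- status.current_time_s(): time.
- status.current_joint_positions(): joint angles.
- status.current_qd(): joint speeds.
- status.current_effort(): joint torques, N m.
- status.current_tool_pos(): TCP position.
- status.current_tcp_rot(): TCP orientation.
- status.current_force(): force on the tool from outside, world axes, zero at the start.
- status.current_ft_torque(): the same for the moment, N m.
- status.current_width(): finger opening in m.
- status.current_gripper_force(): force on a finger pad.
Only numpy, scipy, OpenCV 4.12 (cv2) and the standard library are available. Lean on these libraries where they do the work, as an engineer would, in place of code of your own. Each camera call takes 0.05 s, during which the arm holds its last target. There are 200 camera calls.

## Task

Check the stock of pigment cakes and lock them away: stack all the cakes on the middle of the gauge's sliding plate, push the plate fully home and press the gauge's knob down until its foot rests on the stack for about a second, to read the height. Then open the child-safe tub (its cap turns only while pressed down firmly), put every cake in it and close it again with its cap properly locked. Do not knock over the mug of brushes.

Things in the scene. Friction and masses are not known exactly. Their poses are not given: they have to be found in the camera images.
- tub: White plastic child-safe tub, fixed: body 116 mm wide, neck 76 mm outside, mouth 68 mm inside, rim 125 mm above the table, inner floor at 5 mm. Origin: centre of its underside; z up. Its neck has two lipped lugs at its +x and -x sides, and below them a sprung collar that lifts the cap.
- cap: Grey push-and-turn cap, 108 mm wide, loose, 120 g, locked on the tub at the start. Origin: centre of the skirt's lower edge; z up. Flat top face at 29.5 mm. Two inward lugs at its +x and -x sides. Locked: origin 109 mm above the tub's, its x axis along the tub's x (either way round). Pressed, it bottoms 9.5 mm lower; the collar pushes back with 7 N, rising to 11.5 N there.
- cap_bar (a point): Middle of the top of the cap's grip bar: 64 mm long along the cap's x, 26 mm wide, standing 26 mm above the cap's flat top face (55.5 mm above the cap's origin). To open: press down 7 mm or more and, while pressed, turn counterclockwise from above by 60 to 80 degrees (50 to 110 will do); it rises 1.5 mm and lifts straight off. Unpressed it turns only about 4 degrees.
- tub_mouth (a point): Centre of the tub's rim, 125 mm above its origin. To close: lower the cap over the neck turned 60 to 80 degrees counterclockwise from locked (it comes to rest with its origin about 110 mm above the tub's), press until it bottoms, turn clockwise to the stop at locked while pressed, let go: it springs up 9 mm and is locked.
- cork_mat: Round cork mat, 130 mm wide, 5 mm thick, fixed, a clean spot to stand the cap on. Origin: centre of its underside.
- gauge: Grey height gauge, fixed: base 380 x 130 mm (x from -170 to +210 mm), 10 mm thick, column at the +x end with an overhanging head (from 131 to 156 mm above the table, 30 mm wide, from x = +73 to +190 mm). Origin: on the table under the base; +x is the way its plate slides in. The foot's axis is at x = +90 mm, y = 0 of this frame.
- shuttle (a joint): The gauge's sliding plate: 0 = drawn out towards the robot, 0.16 m = fully home, where it stops under the foot; grows along the gauge's +x. It stays where it is left (slides with 1.5 N friction).
- plate_mid (a point): Middle of the sliding plate's top face, 24 mm above the table, marked with a fine cross; the plate is flat, 150 mm wide, 8 mm thick, and reaches 75 mm to the +x side and 110 mm to the -x side of this point (gauge frame). When it is fully home this point is straight below the foot.
- plate_post (a point): Top of the dark upright post used to push and pull the sliding plate, 95 mm to the -x side of plate_mid (gauge frame): 18 mm along x, 20 mm along y, standing 38 mm above the plate's top face.
- gauge_foot (a joint): The gauge's sprung foot: 0 = up, grows in metres as it is pressed down (range 0 to 0.072). A spring lifts it again: 2.5 N at the top, 7 N at the bottom. With the foot resting on a stack on the plate, the stack's height is 0.076 m minus this value.
- gauge_knob (a point): Middle of the top face of the foot's round black knob (36 mm wide), which is pressed down to lower the foot; 254 mm above the table when up.
- gauge_tip (a point): Middle of the underside of the foot's round pad (22 mm wide); 100 mm above the table when up.
- cake1: Ultramarine blue square pigment cake with a round stamp mark on top, 40 x 40 mm, 8 mm thick, loose. Origin: centre of its underside; x and y along its sides, z up. About 20 g. May be absent.
- cake2: Ultramarine blue square pigment cake with a round stamp mark on top, 40 x 40 mm, 10 mm thick, loose. Origin: centre of its underside; x and y along its sides, z up. About 25 g. May be absent.
- cake3: Ultramarine blue square pigment cake with a round stamp mark on top, 40 x 40 mm, 12 mm thick, loose. Origin: centre of its underside; x and y along its sides, z up. About 30 g. May be absent.
- cake4: Ultramarine blue square pigment cake with a round stamp mark on top, 40 x 40 mm, 14 mm thick, loose. Origin: centre of its underside; x and y along its sides, z up. About 35 g. May be absent.
- brush_mug: White mug with brushes, 72 mm wide, about 190 mm tall, loose; not to be knocked over. Origin: centre of its underside.
Not all that is in view belongs to the job. Leave any black or turquoise look-alike of the cake3 alone.

How it is judged:
By the outcome, as a careful person would: the job done as asked, in the order asked, and still so for the second after the job is handed in, with the robot touching nothing.
Of cake1, cake2, cake3, cake4 only 2 to 3 are there at a start; the rules pass over those that are not, and their reading is None.
At some moment in a run one of cake1, cake2, cake3, cake4 may be knocked a few centimetres aside while the robot is not near it.
It also fails if it takes over 210 s, if anything falls off the work surface, if the arm or the gripper's body presses on something with over 40 N, if the wrist force passes 120 N, or if a joint passes its speed limit or range.

## Working session

There is one attempt and no reset: what is moved stays moved. The work goes in short steps, each a Python script; the robot and the scene stay as the last script left them, time stands still between calls to the robot, and variables do not carry over. Pictures are saved under pics/ and viewed, at most 14 in all, crops included, and the job is handed in when it is done.

```bash
mkdir -p pics; cat > h.py <<'E'
import numpy as np, cv2
from workcell import robot, vision, order, status
def save(s,n): cv2.imwrite('pics/%s.png'%n, cv2.cvtColor(s['frame'],cv2.COLOR_RGB2BGR))
def ray(s,px):
    "px=(row,col) -> camera centre, world direction"
    K=s['mtx']; u=(px[1]-K[0,2])/K[0,0]; v=(px[0]-K[1,2])/K[1,1]
    d=np.array([u,v,1.])
    if s.get('fish'):
        r=np.hypot(u,v); d=np.array([np.sin(r)*u/max(r,1e-9),np.sin(r)*v/max(r,1e-9),np.cos(r)])
    R=np.array(s['R']); return -R.T@np.array(s['t']), R.T@d
def atz(s,px,z):
    c,d=ray(s,px); return c+d*(z-c[2])/d[2]
def proj(s,X):
    p=np.array(s['R'])@np.array(X)+s['t']; K=s['mtx']
    if s.get('fish'):
        th=np.arctan2(np.hypot(p[0],p[1]),p[2]); r=np.hypot(p[0],p[1]); q=p[:2]*th/r
    else: q=p[:2]/p[2]
    return np.array([K[1,1]*q[1]+K[1,2],K[0,0]*q[0]+K[0,2]])
def snap(n):
    s=dict(vision.snapshot(n)); s['fish']=(n=='wrist'); return s
E
python3 - <<'E'
from h import *
for n in ['top','side','wrist']:
    s=vision.snapshot(n); save(s,n+'0'); s['fish']=n=='wrist'
    c,_=ray(s,(0,0)); print(n,s.keys(),s['mtx'][0,0],c.round(3))
    for l in ['tub','cap','cork_mat','gauge','shuttle','plate_post','gauge_knob','cake1','brush_mug']:
        for r in vision.regions_of(s,l):
            m=r['region']; print(' ',l,round(r['conf'],2),np.round(r['position']),m.sum(),atz(s,r['position'],0).round(3))
E
cd pics; python3 -c "
import cv2
a=[cv2.imread(n+'0.png') for n in ('top','side')]
cv2.imwrite('t2.png',cv2.resize(a[0],(800,600)))
cv2.imwrite('s2.png',cv2.resize(a[1],(800,600)))"
```

```text
top dict_keys(['frame', 'mtx', 'R', 't', 'shot', 'fish']) 418.43809832992395 [ 0.407 -0.042  1.113]
  tub 0.59 [225. 363.] 566 [ 0.508 -0.313  0.   ]
  tub 0.26 [199. 170.] 7774 [0.59  0.204 0.   ]
  cap 0.79 [212. 391.] 1750 [ 0.541 -0.388  0.   ]
  cork_mat 0.64 [176. 290.] 1779 [ 0.646 -0.121  0.   ]
  cork_mat 0.38 [229. 172.] 4066 [0.51  0.197 0.   ]
  cork_mat 0.24 [144. 145.] 269 [0.745 0.275 0.   ]
  gauge 0.96 [200. 168.] 7888 [0.586 0.209 0.   ]
  gauge 0.41 [234. 172.] 4085 [0.497 0.196 0.   ]
  shuttle 0.93 [233. 174.] 4234 [0.498 0.189 0.   ]
  plate_post 0.56 [230. 173.] 4030 [0.506 0.193 0.   ]
  gauge_knob 0.82 [146. 141.] 243 [0.74  0.285 0.   ]
  cake1 0.81 [265. 382.] 255 [ 0.403 -0.355  0.   ]
  cake1 0.79 [264. 341.] 290 [ 0.407 -0.248  0.   ]
  cake1 0.77 [246. 304.] 256 [ 0.457 -0.153  0.   ]
  cake1 0.49 [252. 238.] 261 [0.444 0.021 0.   ]
  brush_mug 0.57 [124. 232.] 971 [0.797 0.033 0.   ]
side dict_keys(['frame', 'mtx', 'R', 't', 'shot', 'fish']) 356.3515886690905 [0.547 0.659 0.752]
  tub 0.94 [180. 273.] 896 [ 0.523 -0.368  0.   ]
  cap 0.87 [156. 273.] 671 [ 0.524 -0.526  0.   ]
  cork_mat 0.65 [226. 230.] 1004 [ 0.651 -0.124 -0.   ]
  gauge 0.65 [316. 228.] 11414 [0.625 0.184 0.   ]
  shuttle 0.66 [319. 280.] 4866 [0.503 0.184 0.   ]
  shuttle 0.5 [318. 225.] 11467 [0.631 0.188 0.   ]
  plate_post 0.59 [321. 280.] 4858 [0.501 0.19  0.   ]
  gauge_knob 0.93 [259. 199.] 471 [0.723 0.013 0.   ]
  cake1 0.68 [223. 294.] 122 [ 0.456 -0.149  0.   ]
  cake1 0.59 [265. 307.] 183 [0.428 0.018 0.   ]
  brush_mug 0.72 [245. 178.] 1369 [ 0.792 -0.034  0.   ]
wrist dict_keys(['frame', 'mtx', 'R', 't', 'shot', 'fish']) 297.3186396354542 [ 0.269 -0.428  0.374]
  cake1 0.42 [  2. 242.] 39 [ 0.38  -0.362  0.   ]
```

View pics/t2.png

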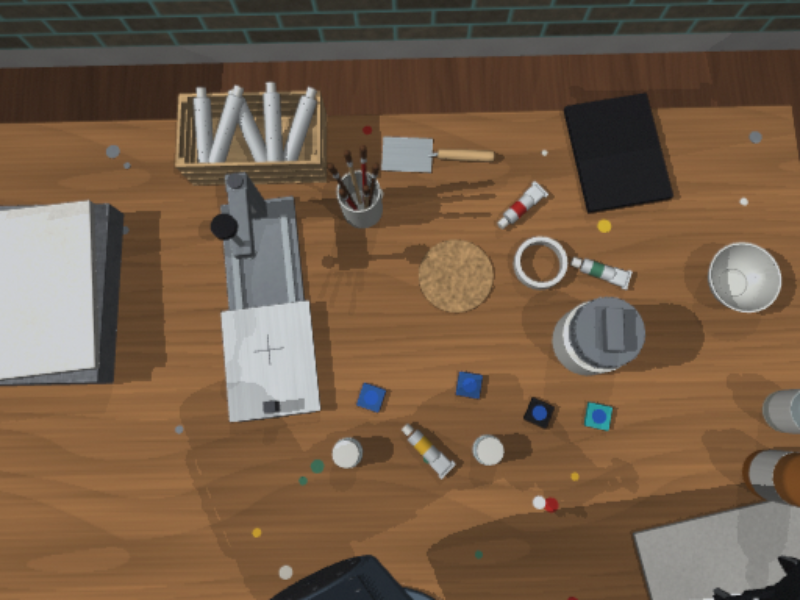

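View pics/s2.png

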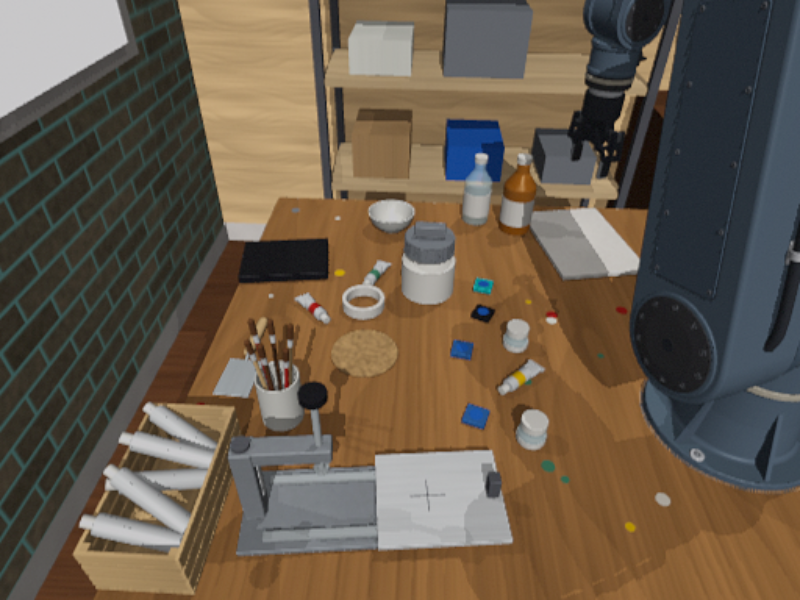

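The top view shows two plain blue cakes, at about (385,469) and (397,371) in (row, col) of the 800-wide view. The black and turquoise look-alikes are at (412,539) and (416,598). The side view agrees, and no third blue cake shows so far.

```bash
cat >> h.py <<'E'
def blue(s,z):
    "blue blobs: list of (world xy at height z, yaw deg of a side mod 90, side lengths, px)"
    h=cv2.cvtColor(s['frame'],cv2.COLOR_RGB2HSV)
    m=cv2.inRange(h,(105,120,50),(128,255,255)); m=cv2.morphologyEx(m,cv2.MORPH_CLOSE,np.ones((3,3),np.uint8)); out=[]
    for c in cv2.findContours(m,cv2.RETR_EXTERNAL,cv2.CHAIN_APPROX_NONE)[0]:
        if cv2.contourArea(c)<40: continue
        w=np.array([atz(s,(p[0][1],p[0][0]),z)[:2] for p in c],np.float32)
        (x,y),(a,b),t=cv2.minAreaRect(w*1000)
        out.append((round(x/1000,4),round(y/1000,4),round(t%90,1),round(a),round(b),c.reshape(-1,2).mean(0).round()))
    return out
E
python3 - <<'E'
from h import *
print(status.current_tcp_rot(), status.current_tool_pos())
for n in ['top','side']:
    s=snap(n)
    print(n)
    for b in blue(s,.01): print('  ',b)
s=snap('top')
f=1.5625
for nm,pts,z in [('plate corners',[(222,313),(310,302),(320,409),(229,420)],.024),('cross',[(268,349)],.024),('post',[(270,406)],.062),('knob',[(224,227)],.254),('mat',[(456,275)],.005),('bar corners',[(605,309),(629,307),(635,346),(608,349)],.1645),('captop',[(610,332)],.1385),('base top corners',[(292,198)],.010)]:
    for u,v in pts: print(nm, atz(s,(v/f,u/f),z).round(4))
for r in vision.regions_of(s,'cap')[:1]:
    c=max(cv2.findContours(r['region'].astype(np.uint8),0,2)[0],key=cv2.contourArea); print(cv2.minEnclosingCircle(c))
im=s['frame'][100:300,130:430]; cv2.imwrite('pics/c1.png',cv2.resize(cv2.cvtColor(im,cv2.COLOR_RGB2BGR),(800,533),interpolation=cv2.INTER_CUBIC))
# wrist view from above the cakes
q=status.current_tcp_rot()
for pos in [(0.40,-0.09,.30)]:
    robot.move_pose(pos,[180,0,0]); w=snap('wrist'); save(w,'w1')
    c,d=ray(w,(192,256)); print('cam',c.round(4),d.round(3),w['mtx'],status.current_time_s(), status.current_tcp_rot(), status.current_joint_positions())
    for b in blue(w,.01): print('  ',b)
E
```

```text
[-1.79998939e+02 -1.93593556e-05  2.31357438e+01] [ 0.19644053 -0.45977382  0.23130289]
top
   (0.4003, -0.3541, 88.8, 21, 20, array([383., 266.]))
   (0.4088, -0.2563, 88.8, 26, 23, array([345., 264.]))
   (0.4391, 0.0232, 70.5, 38, 37, array([237., 254.]))
   (0.4564, -0.1413, 78.5, 39, 38, array([300., 246.]))
side
   (0.4377, 0.0288, 69.8, 42, 39, array([304., 266.]))
   (0.4546, -0.1355, 79.3, 45, 38, array([295., 223.]))
   (0.372, -1.1192, 88.1, 491, 190, array([303.,  96.]))
plate corners [0.5839 0.2712 0.024 ]
plate corners [0.5995 0.1226 0.024 ]
plate corners [0.4208 0.1051 0.024 ]
plate corners [0.4062 0.2542 0.024 ]
cross [0.5213 0.1924 0.024 ]
post [0.4267 0.1794 0.062 ]
knob [0.6655 0.2061 0.254 ]
mat [ 0.6446 -0.1275  0.005 ]
bar corners [ 0.5544 -0.3317  0.1645]
bar corners [ 0.5566 -0.3671  0.1645]
bar corners [ 0.4992 -0.3709  0.1645]
bar corners [ 0.4957 -0.3315  0.1645]
captop [ 0.5235 -0.3444  0.1385]
base top corners [0.7893 0.1577 0.01  ]
((237.5, 254.0), 9.394247055053711)
cam [ 0.4787 -0.0899  0.4425] [-0.305 -0.002 -0.952] [[297.31863964   0.         255.37742278]
 [  0.         297.31863964 192.01953318]
 [  0.           0.           1.        ]] 3.325 [ 1.79995600e+02  1.39977928e-02 -4.29123862e-02] [-1.27640260e+01  1.46906748e+00 -4.39451916e+00  8.41490986e+01
 -7.37442365e-03  1.67278887e+02]
   (0.3985, -0.3529, 7.4, 21, 20, array([416., 158.]))
   (0.4061, -0.2546, 4.2, 25, 25, array([362., 151.]))
   (0.4384, 0.024, 70.1, 38, 38, array([179., 129.]))
   (0.4555, -0.1392, 78.7, 37, 37, array([289., 116.]))
```

View pics/c1.png

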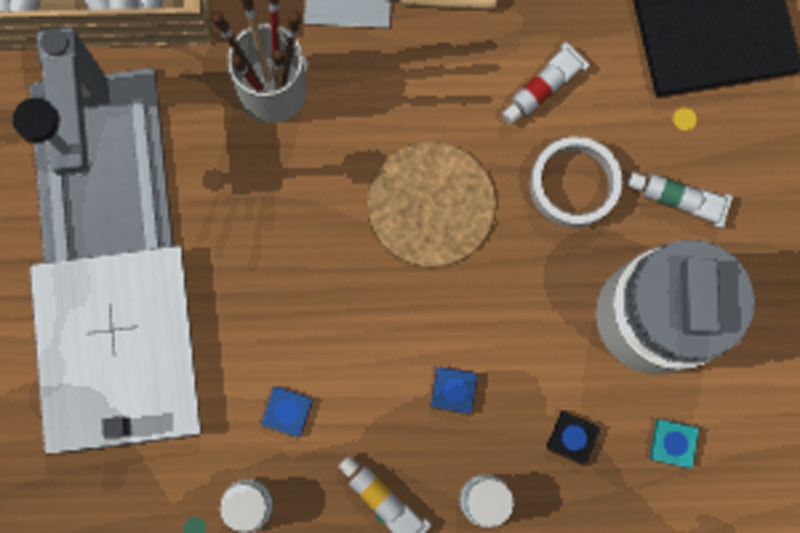

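View pics/w1.png

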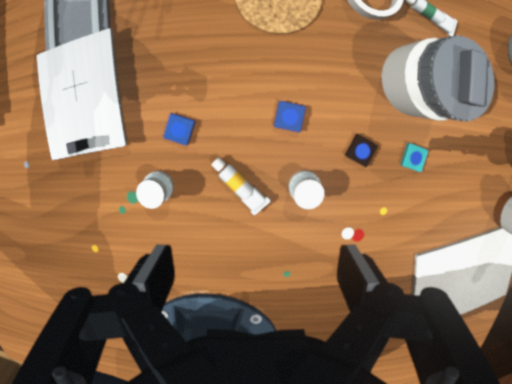

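The wrist view confirms two plain blue cakes, at about (129,179) and (116,289). The tube and the jars leave room for the fingers. Next I pick cake A.

```bash
cat >> h.py <<'E'
GY=5.6; MID=np.array([.5208,.1913])
def yaw_for(x,y,a):
    "tool yaw equal to a mod 180 that keeps joint 6 nearest 0"
    j1=np.degrees(np.arctan2(y,x)); j6=(j1+180-a+90)%180-90
    return j1+180-j6
def O(yaw): return [180,0,(yaw+180)%360-180]
def F(): return np.array(status.current_force())
def Z(): return status.current_tool_pos()[2]
def down(x,y,z0,z1,thr,step=.002,speed=.04):
    "lower in steps from z0 until the upward force grows by thr; returns z"
    f0=F()[2]; z=z0
    while z>z1:
        z=max(z-step,z1); robot.line_to([x,y,z],speed=speed); f=F()[2]-f0
        if abs(f)>thr: break
    return z,f
def near(s,xy,z=.012):
    return min(blue(s,z),key=lambda b:np.hypot(b[0]-xy[0],b[1]-xy[1]))
def pick(xy,a,zt=.001,ztop=.012,look=True):
    yaw=yaw_for(*xy,a); robot.move_pose([*xy,zt+.12],O(yaw))
    if look:
        s=snap('wrist'); b=near(s,xy,ztop); print('seen',b)
        xy=b[:2]; a=min((b[2]-90*k for k in range(-2,5)),key=lambda v:abs(v-yaw)); yaw=a
    robot.line_to([*xy,zt+.03],O(yaw),speed=.2); robot.line_to([*xy,zt],speed=.08)
    robot.grab(30); print('grabbed',status.current_width(),status.current_gripper_force(),F().round(1),'z',Z())
    robot.line_to([*xy,zt+.12],speed=.2); print('lifted',status.current_width(),F().round(1),'t',status.current_time_s())
E
python3 - <<'E'
from h import *
robot.release()
pick((.4385,.024),-20)
s=snap('side'); im=s['frame']
p=proj(s,status.current_tool_pos()).astype(int); print(p)
c=im[max(p[0]-60,0):p[0]+60,p[1]-80:p[1]+80]; cv2.imwrite('pics/g1.png',cv2.resize(cv2.cvtColor(c,cv2.COLOR_RGB2BGR),None,fx=4,fy=4))
E
```

```text
seen (0.4361, 0.0255, 70.0, 38, 38, array([255., 185.]))
grabbed 0.039243043548594585 29.41473215818405 [-2.4  0.2  8.4] z 0.0014308793514327088
lifted 0.038367913337336475 [ 0.6  0.9 -0.9] t 8.1
[235 309]
```

View pics/g1.png

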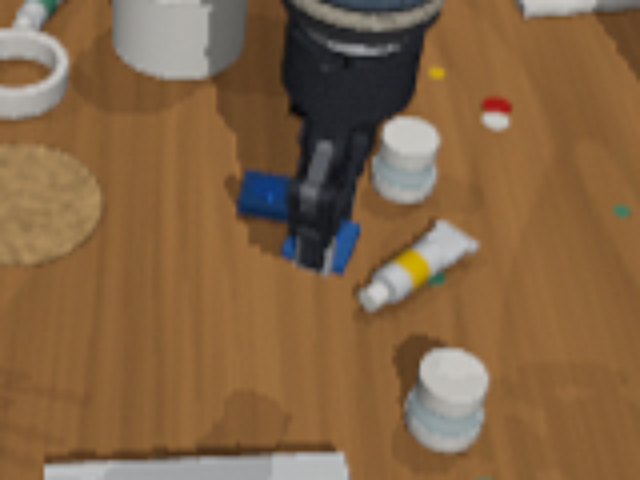

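Cake A is held level between the fingertips. I'll place it, then pick B.

```bash
cat >> h.py <<'E'
def place(xy,a,z0,z1,thr=3):
    yaw=yaw_for(*xy,a); robot.move_pose([*xy,z0+.08],O(yaw)); robot.line_to([*xy,z0],speed=.15)
    r=down(*xy,z0,z1,thr,.0015); print('placed',r,status.current_width())
    robot.release(); robot.line_to([*xy,r[0]+.08],speed=.2); return r
E
python3 - <<'E'
from h import *
yaw=yaw_for(*MID,GY); robot.move_pose([*MID,.13],O(yaw)); s=snap('wrist'); save(s,'w2')
place(MID,GY,.034,.0235)
s=snap('wrist'); save(s,'w3'); print(near(s,MID,.034))
pick((.4555,-.140),-11)
place(MID,GY,.055,.0315)
s=snap('wrist'); save(s,'w4'); print(near(s,MID,.045), status.current_time_s())
cv2.imwrite('pics/m1.png',np.hstack([cv2.imread('pics/%s.png'%n)[:,100:430] for n in('w2','w4')]))
E
```

```text
placed (0.024999999999999994, np.float64(6.049834448253602)) 0.03900200119245523
(0.522, 0.192, 5.6, 38, 38, array([255., 204.]))
seen (0.4538, -0.1392, 79.0, 38, 38, array([254., 186.]))
grabbed 0.039210663162018704 29.67184603214264 [-2.1  0.7  8. ] z 0.0014459453755242546
lifted 0.03936655165016219 [-0.2  0.7 -0.1] t 16.2167
placed (0.03399999999999998, np.float64(16.583692594966667)) 0.03881723044655172
(0.5224, 0.1922, 5.6, 38, 38, array([255., 205.])) 22.8
```

View pics/m1.png

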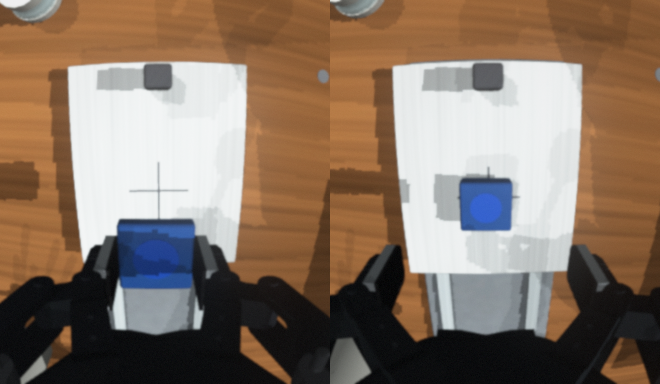

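The stack stands on the plate beside the cross, which shows at about (190,258) in w2 and (197,258) in w4. I'll compute the offset, then push.

```bash
python3 - <<'E'
from h import *
s=snap('wrist')
print('cross',atz(s,(197,258),.024),'post top',atz(s,(75,258),.062), [near(s,MID,z) for z in(.042,.048)])
f=vision.regions_of(s,'cake1'); print([ (round(r['conf'],2),r['position']) for r in f])
t=snap('top')
for r in vision.regions_of(t,'gauge_knob')[:1]:
    m=r['region']; ct,dt=ray(t,np.argwhere(m).mean(0)); print(atz(t,np.argwhere(m).mean(0),.254),m.sum())
d=snap('side')
for r in vision.regions_of(d,'gauge_knob')[:1]:
    # top face: dark pixels -> project candidate circle for comparison
    ij=np.argwhere(r['region']); print('side knob rows',ij.min(0),ij.max(0),ij.mean(0))
    for X in [(.6655,.206,.254),(.680,.207,.254)]: print(proj(d,X), proj(t,X))
    print(np.argwhere(m).mean(0))
    im=d['frame'][ij.min(0)[0]-10:ij.max(0)[0]+30,ij.min(0)[1]-20:ij.max(0)[1]+20]
E
```

```text
cross [0.52115791 0.19401639 0.024     ] post top [0.42670446 0.18426307 0.062     ] [(0.5236, 0.1922, 5.6, 39, 39, array([256., 206.])), (0.5213, 0.192, 5.6, 38, 38, array([256., 206.]))]
[(0.79, [204.5, 256.3])]
[0.66283093 0.2023138  0.254     ] 260
side knob rows [245 190] [304 210] [265.08230453 201.        ]
[248.53052649 200.4081    ] [145.25642789 143.41619   ]
[248.57543451 192.62656736] [138.74184968 143.15666751]
[146.42307692 145.10384615]
```

```bash
python3 - <<'E'
from h import *
robot.release()
g=np.array([np.cos(np.radians(GY)),np.sin(np.radians(GY))])
P=MID+[.0008,.001]-.095*g
yaw=yaw_for(*P,GY); robot.move_pose([*P,.13],O(yaw)); robot.line_to([*P,.034],speed=.12)
robot.grab(40); print('w',status.current_width(),status.current_force())
f0=F()[:2]@g
d=.13; robot.line_to([*(P+d*g),.034],speed=.06); print('f',F()[:2]@g-f0)
while d<.168:
    d+=.0015; robot.line_to([*(P+d*g),.034],speed=.03); f=F()[:2]@g-f0
    if abs(f)>10: break
print(d,f,F().round(1),status.current_tool_pos())
robot.release(); q=status.current_tool_pos(); robot.line_to([q[0],q[1],.13],speed=.15)
Q=q[:2]+.095*g; print('foot estimate',Q,status.current_time_s())
w=snap('wrist')
robot.line_to([*(Q-.15*g),.30],speed=.2)
w=snap('wrist'); save(w,'w5'); s=snap('side'); save(s,'s5'); t=snap('top'); save(t,'t5')
cv2.imwrite('pics/m2.png',np.hstack([cv2.imread('pics/w5.png'),]))
c=cv2.imread('pics/s5.png')[230:384,150:380]; cv2.imwrite('pics/m3.png',cv2.resize(c,None,fx=3,fy=3))
E
```

```text
w 0.01930494491014064 [-1.45065755  4.46602724  5.0430104 ]
f 0.2495050804015264
0.14800000000000002 -11.289132828380264 [-13.7  14.   12.7] [0.57285356 0.19932899 0.03424698]
foot estimate [0.66892659 0.20667083] 32.1
```

View pics/m3.png

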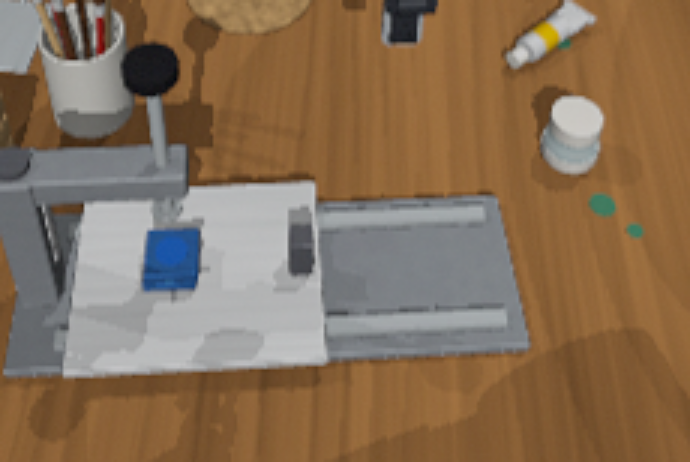

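The plate is home with the stack under the foot, which I estimate at (0.668, 0.206). Now I press the knob.

```bash
python3 - <<'E'
from h import *
K=np.array([.668,.2065]); robot.grab(30)
yaw=yaw_for(*K,GY); robot.move_pose([*(K-[.1,.01]),.30],O(yaw)); robot.move_pose([*K,.285],O(yaw))
f0=F()[2]; robot.line_to([*K,.262],speed=.1); print('free',F()[2]-f0)
robot.line_to([*K,.245],speed=.05); print('on knob',F()[2]-f0)
robot.line_to([*K,.210],speed=.06); z=.210; fl=[]
while z>.185:
    z-=.001; robot.line_to([*K,z],speed=.03); f=F()[2]-f0; fl.append((round(z,4),round(f,1)))
    if f>14: break
print(fl,Z())
robot.sleep(1.5); print(F()[2]-f0,Z(), 'h',Z()-.254+.076)
s=snap('side'); save(s,'s6')
c=cv2.imread('pics/s6.png')[230:384,150:380]; cv2.imwrite('pics/m4.png',cv2.resize(c,None,fx=3,fy=3))
robot.line_to([*K,.285],speed=.08); print(status.current_time_s())
E
```

```text
free 0.6366664921726713
on knob 3.200946319157154
[(0.209, np.float64(5.3)), (0.208, np.float64(5.2)), (0.207, np.float64(5.8)), (0.206, np.float64(5.9)), (0.205, np.float64(5.8)), (0.204, np.float64(6.6)), (0.203, np.float64(4.8)), (0.202, np.float64(5.9)), (0.201, np.float64(6.0)), (0.2, np.float64(6.8)), (0.199, np.float64(10.7)), (0.198, np.float64(19.1))] 0.1999504400350633
18.473754799914456 0.19992708754192087 h 0.021927087541920867
42.45
```

View pics/m4.png

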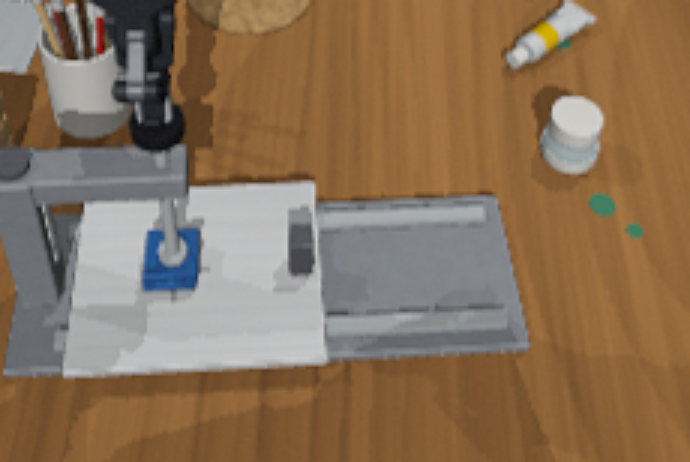

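The foot rests on the stack at a reading of 22 mm. I'll pull the plate back out, then look at the tub.

```bash
python3 - <<'E'
from h import *
g=np.array([np.cos(np.radians(GY)),np.sin(np.radians(GY))])
P=np.array([.5735,.1985]); yaw=yaw_for(*P,GY)
robot.line_to([*(P-.03*g),.285],speed=.3); robot.release(); robot.line_to([*P,.13],O(yaw),speed=.25); robot.line_to([*P,.034],speed=.15)
robot.grab(40); print('w',status.current_width(),F().round(1))
robot.line_to([*(P-.145*g),.034],speed=.07); print(F().round(1))
robot.release(); robot.line_to([*(P-.145*g),.13],speed=.2)
s=snap('top'); print('stack',near(s,MID,.046))
C=np.array([.5235,-.3444]); robot.move_pose([C[0],C[1],.29],O(yaw_for(*C,3)))
w=snap('wrist'); save(w,'w7'); print(status.current_tool_pos(),status.current_tcp_rot(),status.current_time_s())
for s_ in (w,snap('top')):
    for r in vision.regions_of(s_,'cap')[:1]:
        print(r['conf'],r['position'],proj(s_,(.5235,-.3444,.1385)))
cv2.imwrite('pics/m5.png',cv2.resize(cv2.imread('pics/w7.png'),(800,600)))
E
```

```text
w 0.019528349029873864 [-1.7  6.1  4.4]
[ 1.9 -7.4  9.5]
stack (0.5258, 0.1891, 5.9, 38, 40, array([171., 221.]))
[ 0.52390283 -0.34341631  0.28990277] [ 1.79985389e+02 -5.13323252e-03 -1.76924922e+02] 52.075
0.85 [174.1, 255.0] [176.13975463 253.76726896]
0.96 [212.8, 385.7] [212.47838182 390.3973632 ]
```

View pics/m5.png

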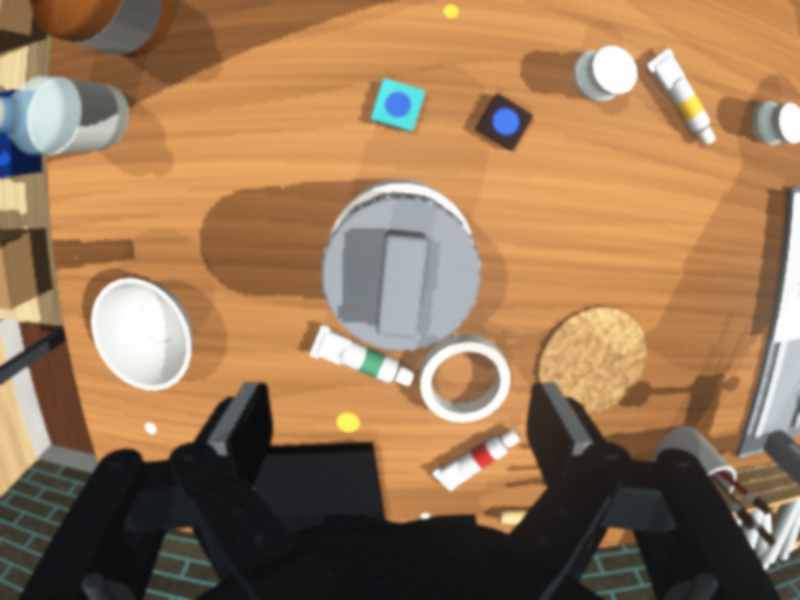

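The wrist view shows the cap disc centred at about (272,401). The corners of the bar's top face are (235,427), (233,387), (333,379) and (335,421) in (row, col) of the 800-wide view. The mat is at (360,593).

```bash
python3 - <<'E'
from h import *
s=snap('wrist'); f=1.5625
c=np.array([atz(s,(v/f,u/f),.1645)[:2] for u,v in[(387,235),(427,236),(421,335),(379,333)]])
print(c,'centre',c.mean(0)); ax=(c[0]+c[1]-c[2]-c[3]); print('yaw',np.degrees(np.arctan2(ax[1],ax[0]))%180,'len',np.linalg.norm(ax)/2,np.linalg.norm(c[0]-c[1]))
ang=np.linspace(0,2*np.pi,13)[:-1]
p=np.array([atz(s,((272+79*np.sin(a))/f,(401+79*np.cos(a))/f),.1385)[:2] for a in ang]); print('disc',p.mean(0),np.linalg.norm(p-p.mean(0),axis=1).round(4))
for n in('wrist','top'):
    k=s if n=='wrist' else snap('top')
    r=vision.regions_of(k,'cork_mat')[0]; print('mat',r['conf'],atz(k,r['position'],.005))
print('mat hand',atz(s,(360/f,593/f),.005))
E
```

```text
[[ 0.49258168 -0.35177812]
 [ 0.4918921  -0.32840372]
 [ 0.55415406 -0.32775003]
 [ 0.55420098 -0.35392506]] centre [ 0.5232072  -0.34046423]
yaw 179.30940036466853 len 0.061945135322733574 0.02338457415164995
disc [ 0.52220093 -0.3418393 ] [0.0521 0.0532 0.0546 0.0552 0.0545 0.0531 0.0521 0.052  0.0524 0.0526
 0.0524 0.052 ]
mat 0.69 [ 0.63816955 -0.1218001   0.005     ]
mat 0.96 [ 0.64558052 -0.12223892  0.005     ]
mat hand [ 0.6401108  -0.12672139  0.005     ]
```

```bash
python3 - <<'E'
from h import *
C=np.array([.523,-.3412]); y0=179.4
robot.line_to([*C,.20],O(y0),speed=.15); robot.line_to([*C,.1405],speed=.08); print('touch',F().round(1),Z())
robot.grab(70); print('w',status.current_width(),F().round(1),status.current_ft_torque(),status.current_tcp_rot())
f0=F()[2]; zs=Z(); z=zs
while z>zs-.016:
    z-=.0015; robot.line_to([*C,z],speed=.03)
    if zs-Z()>.0085 and F()[2]-f0>14: break
print('pressed',zs-Z(),zs-z,F().round(1))
if zs-Z()>.0072:
    for k in range(1,10):
        robot.move_pose([*C,z],O(y0+8*k))
    print('turned',status.current_tcp_rot(),F().round(1),np.round(status.current_ft_torque(),2),zs-Z(),status.current_width())
    robot.line_to([*C,zs+.003],speed=.03); print('up',F().round(1))
    robot.line_to([*C,zs+.03],speed=.05); print('off',F().round(1),status.current_width())
    s=snap('side'); save(s,'s8'); cv2.imwrite('pics/m6.png',cv2.resize(cv2.imread('pics/s8.png')[60:260,170:400],None,fx=3,fy=3))
print(status.current_time_s())
E
```

```text
touch [-0.2 -0.1  0.3] 0.14107173637690926
w 0.024954730937601515 [-1.5 -0.4  5.5] [ 0.04099161  0.35520483 -0.04688713] [-1.79973466e+02  2.84057679e-02  1.79392857e+02]
pressed 0.009577365635033086 0.01200000000000001 [-11.    6.   30.4]
turned [-1.79742604e+02 -7.06026287e-02 -1.08524602e+02] [-0.2  0.3 22.1] [0.05 0.44 0.46] 0.009554758301003607 0.024756987514022815
up [ 0.7 -1.8 -0.3]
off [ 0.3  0.5 -1.6] 0.02471301923263535
60.3583
```

View pics/m6.png

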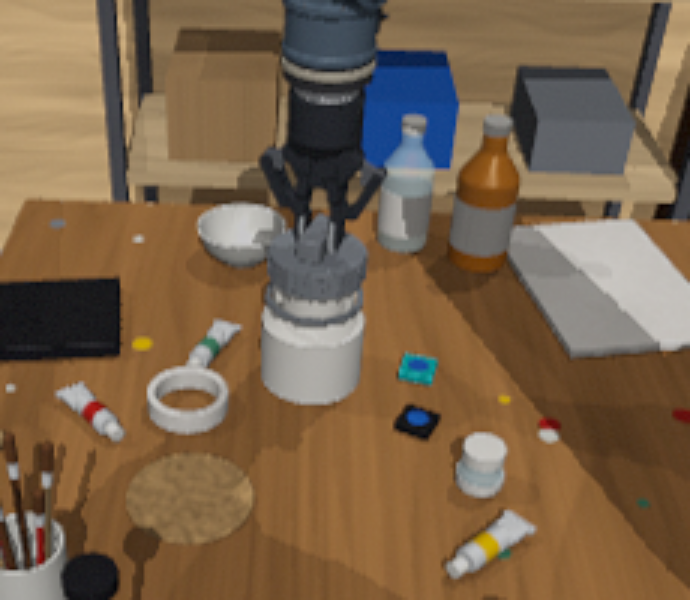

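The cap has come off cleanly. I'll stand it on the mat, then move the cakes.

```bash
python3 - <<'E'
from h import *
C=np.array([.523,-.3412]); y=179.4+72; M=np.array([.643,-.1235])
robot.line_to([*C,.23],speed=.15); robot.line_to([*M,.15],O(y),speed=.2); robot.line_to([*M,.05],speed=.15)
r=down(*M,.05,.034,5,.001,.03); print(r,Z(),status.current_tool_pos())
robot.release(); robot.line_to([*M,.14],speed=.2)
w=snap('top'); save(w,'t9'); b=near(w,MID,.046); print('stack',blue(w,.046),status.current_time_s())
yaw=yaw_for(*MID,GY); robot.move_pose([.524,.1905,.15],O(yaw)); s=snap('wrist'); print(near(s,MID,.046)); save(s,'w9')
cv2.imwrite('pics/m7.png',np.hstack([cv2.imread('pics/w9.png')[:,100:430],cv2.imread('pics/t9.png')[:,120:440]]))
E
```

```text
(0.03599999999999999, np.float64(13.125758577281195)) 0.03694591675238461 [ 0.64305715 -0.12350495  0.03694592]
stack [(0.4005, -0.3439, 88.8, 20, 20, array([383., 266.])), (0.5258, 0.189, 5.9, 38, 40, array([171., 221.]))] 68.0083
(0.5233, 0.1922, 5.6, 37, 38, array([257., 190.]))
```

View pics/m7.png

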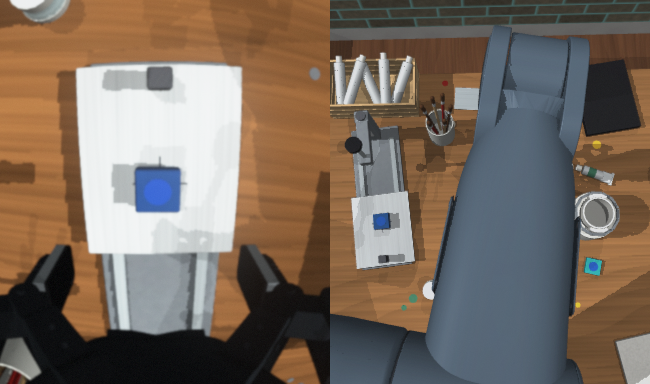

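The stack is intact and the tub is open, with its mouth at about (214,387) in the top picture.

```bash
cat > drop.py <<'E'
from h import *
import sys
T=np.array([.523,-.3412])
def go(zt,ztop,xy0=(.5235,.192)):
    pick(xy0,GY,zt,ztop)
    q=status.current_tool_pos(); robot.line_to([q[0],q[1],.21],speed=.25)
    y=yaw_for(*T,0); robot.move_pose([*T,.21],O(y)); robot.line_to([*T,.131],speed=.15)
    print('w',status.current_width(),F().round(1)); robot.release(); robot.sleep(.3); robot.line_to([*T,.25],speed=.25)
E
python3 - <<'E'
from drop import *
t=snap('top'); print('mouth?',atz(t,(214,387),.125))
go(.0365,.046)
w=snap('wrist'); save(w,'w10'); print(blue(w,.01),proj(w,[*T,.125]),status.current_time_s())
s=snap('top'); print('left',near(s,MID,.034))
cv2.imwrite('pics/m8.png',w['frame'][60:330,100:420,::-1])
E
```

```text
mouth? [ 0.52167244 -0.34026565  0.125     ]
seen (0.5234, 0.1922, 5.6, 37, 38, array([255., 187.]))
grabbed 0.039031690321132254 30.380210280418396 [ 0.1 -0.8  5.7] z 0.03699150463152197
lifted 0.038980382549019414 [ 0.4 -0.7 -0.9] t 72.2583
w 0.03922563762476694 [-0.1 -0.3  0.8]
[(0.5275, -0.3422, 72.3, 24, 25, array([255., 163.])), (0.443, -0.7575, 82.7, 34, 19, array([  5., 120.])), (0.4063, -0.2528, 0.6, 25, 24, array([324.,  72.])), (0.3992, -0.3512, 89.9, 20, 21, array([247.,  64.]))] [183.62401509 254.76450937] 76.725
left (0.5276, 0.1902, 5.9, 38, 38, array([172., 221.]))
```

View pics/m8.png

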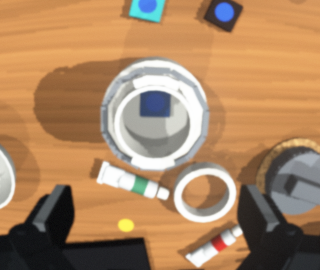

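The first cake lies in the tub, at about (105,155) in the crop, and the cap stands on the mat. Now the second cake.

```bash
python3 - <<'E'
from drop import *
go(.0262,.034)
w=snap('wrist'); save(w,'w11'); print(blue(w,.012)); s=snap('top'); print('table blue',blue(s,.01),status.current_time_s())
# cap on the mat
M=np.array([.643,-.1235]); robot.move_pose([*M,.19],O(179.4+72)); v=snap('wrist'); save(v,'w12')
print(proj(v,[*M,.0605]))
cv2.imwrite('pics/m9.png',np.hstack([w['frame'][60:330,100:420,::-1],v['frame'][60:330,100:420,::-1]]))
E
```

```text
seen (0.5254, 0.1925, 4.4, 38, 38, array([256., 189.]))
grabbed 0.03919569516040757 30.20919531583786 [-0.8  0.2  7. ] z 0.026686870705650904
lifted 0.03886493910034185 [ 0.2  0.2 -0.7] t 81.1417
w 0.03881868546154187 [-0.3  0.1  0.4]
[(0.531, -0.3405, 86.9, 35, 28, array([255., 167.])), (0.443, -0.7553, 82.7, 33, 19, array([  5., 120.])), (0.4065, -0.2532, 0.6, 25, 24, array([324.,  72.])), (0.3995, -0.3511, 89.9, 20, 21, array([247.,  64.]))]
table blue [(0.3991, -0.354, 42.6, 23, 20, array([383., 266.])), (0.4083, -0.2561, 60.0, 24, 24, array([345., 264.])), (0.5289, -0.3548, 88.7, 24, 35, array([380., 216.]))] 85.7
[183.05857672 255.51939689]
```

View pics/m9.png

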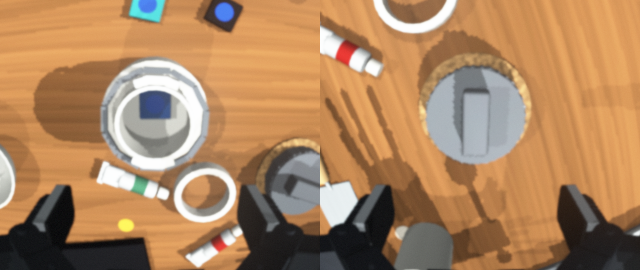

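Both cakes are in the tub and no plain blue cake is left outside. Next I regrip the cap and close the tub.

```bash
python3 - <<'E'
from h import *
M=np.array([.643,-.1235]); C=np.array([.523,-.3412]); y=179.4+72
robot.line_to([*M,.08],speed=.15); robot.line_to([*M,.0372],speed=.08); robot.grab(70); print('w',status.current_width(),F().round(1),Z())
robot.line_to([*M,.15],speed=.15); print('lift',F().round(1),status.current_width())
robot.line_to([*C,.23],O(y),speed=.2); robot.line_to([*C,.165],speed=.12)
f0=F(); z=.165; L=[]
while z>.126:
    z-=.0015; robot.line_to([*C,z],speed=.04); f=F()-f0; L.append((round(z,4),*f.round(1)))
    if z>.146 and abs(f[2])>8: print('early contact'); break
    if f[2]>22: break
print(L[-14:],Z(),status.current_time_s())
E
```

```text
w 0.02473141888035614 [ 0.2 -0.3  4.8] 0.03769827980802273
lift [ 0.5 -0.4 -1.4] 0.02482010112909756
[(0.15, np.float64(-0.8), np.float64(-2.9), np.float64(-0.7)), (0.1485, np.float64(-0.2), np.float64(-2.4), np.float64(-1.0)), (0.147, np.float64(-0.7), np.float64(-3.6), np.float64(-1.5)), (0.1455, np.float64(-0.7), np.float64(-3.8), np.float64(-0.6)), (0.144, np.float64(-0.8), np.float64(-3.8), np.float64(-1.9)), (0.1425, np.float64(-2.3), np.float64(-3.9), np.float64(4.1)), (0.141, np.float64(-2.0), np.float64(-4.4), np.float64(6.7)), (0.1395, np.float64(-2.9), np.float64(-3.7), np.float64(6.4)), (0.138, np.float64(-2.5), np.float64(-4.1), np.float64(7.3)), (0.1365, np.float64(-3.1), np.float64(-4.1), np.float64(9.1)), (0.135, np.float64(-3.0), np.float64(-4.0), np.float64(8.7)), (0.1335, np.float64(-2.6), np.float64(-2.7), np.float64(9.3)), (0.132, np.float64(-3.7), np.float64(-3.4), np.float64(10.0)), (0.1305, np.float64(-8.3), np.float64(-0.9), np.float64(23.0))] 0.13212444773911558 97.7
```

Bottomed as expected. I'll turn it clockwise to the stop.

```bash
python3 - <<'E'
from h import *
C=np.array([.523,-.3412]); z=.1305; y0=179.4
for a in list(range(64,0,-8))+[0,-2,-4,-6]:
    robot.move_pose([*C,z],O(y0+a)); t=status.current_ft_torque()[2]
    if a<=8: print(a,round(t,2),status.current_tcp_rot()[2],F().round(1),Z())
    if a<=0 and abs(t)>1.2: break
robot.move_pose([*C,z],O(y0+max(a+1,-3)))
robot.line_to([*C,.1412],speed=.03); print('sprung',F().round(1),Z(),np.round(status.current_ft_torque(),2))
# test: gentle turn and pull while unpressed
robot.line_to([*C,.1432],speed=.03); print('pull test',F().round(1),Z()); robot.line_to([*C,.1412],speed=.03)
robot.release(); robot.line_to([*C,.29],O(y0),speed=.2); robot.sleep(.2)
w=snap('wrist'); save(w,'w13'); s=snap('side'); save(s,'s13'); print(status.current_time_s())
cv2.imwrite('pics/m10.png',np.hstack([w['frame'][60:330,100:420,::-1],cv2.resize(s['frame'][90:225,190:350,::-1],(320,270))]))
E
```

```text
8 -0.41 -172.65697712782432 [-0.7  0.1 16.8] 0.13215184271064304
0 -0.4 179.3465661658143 [-0.4 -0.  18. ] 0.1321409498793993
-2 0.06 177.4088639267155 [ 0.2 -0.4 18. ] 0.1321423724256682
-4 0.21 175.41131318208696 [ 0.4 -2.2 16.1] 0.1321361720468621
-6 1.11 173.4279357662875 [-2.1 -8.  15.7] 0.13215591178894404
sprung [ 3.7 -2.7  5.3] 0.14165048852644394 [-0.65 -0.61 -0.02]
pull test [ 10.1  -7.4 -16.2] 0.14181510411336867
103.8417
```

View pics/m10.png

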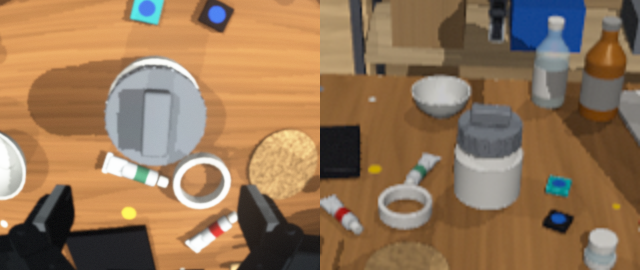

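The cap sits level with its bar back along the tub's x axis. It reached the stop, sprang up, and held against a 16 N pull.

```bash
python3 -c "
from h import *
print(order.hand_in(),status.current_time_s())"
```

```text
the job is handed in; nothing more can be done
the job is handed in; nothing more can be done
```

Both cakes present were gauged at about 22 mm and are now in the tub, whose cap is locked (it held a 16 N pull); the mug was never touched, and the job was handed in at about 104 s.

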